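Ice for the drinks counter

TASK

Take the ice scoop by its upright handle and use it to move at least two ice cubes from the black tub into the orange bowl (not the white one). Then stand the scoop back on the blue tablecloth, flat on its base and outside the tub, and let go. Handle the ice only with the scoop, never with the gripper's fingers.

Things in the scene. Friction and masses are not known exactly. Their poses are not given: they have to be found in the camera images.
- scoop: aluminium ice scoop, 200 g. Origin: underside centre of the 100 x 84 mm scoop part (78 mm inside, floor 3 mm, walls 40 mm high); z up. Open mouth at x -50 mm, looking along its -x, at first towards the robot within 23 degrees. Upright black handle behind the back wall at x +63, y 0 mm: 18 mm thick in y (grip across y), 26 mm in x, top at z 136 mm; grip near z 110 mm. Foot under it to x +80 mm
- tub: black rectangular open ice tub, fixed, 300 x 120 x 55 mm outside (x, y, z), walls and floor 5 mm thick (inside 290 x 110 mm, floor at z 5 mm). Origin: centre of its underside, on the table. Long axis along its own x; its -x end is the one nearer the robot; the +x half starts free of ice
- orange_bowl: orange round bowl, 140 mm across the rim, 65 mm high, 400 g, loose on the table. Origin: centre of its underside, z up. A white bowl of the same shape stands elsewhere and is not the one
- cube1: one of four alike pale ice cubes, 28 mm, edges bevelled 6 mm, 20 g, very slippery (slides on slopes over about 10 degrees). Origin: its centre. All start flat on the tub floor towards the tub's -x end, two abreast in two rows, all of them more than 30 mm to the -x side of the tub's middle
- cube2: ice cube like cube1, 28 mm, origin at its centre
- cube3: ice cube like cube1, 28 mm, origin at its centre
- cube4: ice cube like cube1, 28 mm, origin at its centre
Things that resemble listed ones, but are neither listed nor needed, are in the scene too. Leave any red, turquoise or yellow look-alike of the cube1 alone.

How it is judged:
By the outcome, as a careful person would: the job done as asked, in the order asked, and still so for the second after the job is handed in, with the robot touching nothing.
It also fails if it takes over 72 s, if anything falls off the work surface, if the arm or the gripper's body presses on something with over 40 N, if the wrist force passes 120 N, or if a joint passes its speed limit or range.

ROBOT

A 6-joint arm with a two-finger parallel gripper is mounted at the origin on the work surface. World frame = base frame: x ahead of the robot, y to its left, z up, the work surface at z = 0. Lengths are in mm, angles in rad, forces in N, time in s.
With the tool pointing down it reaches from about 225 to 875 mm from the base axis. Payload 3.4 kg.
Tool frame: the origin (TCP) lies at the very end of the fingers, on their centre line; the grasp point (between the pads) lies 19 mm behind it; z points along the fingers, y is the line along which they close (so a half turn about z gives the same grasp; the last joint's range is limited). The gripper opens to 85 mm and grips with 20 to 120 N. Pads are 22 mm wide; open, the fingers measure 114 mm over their backs; the gripper's body (76 mm by 85 mm) begins 54 mm behind the grasp point. The pads swing forward as they close: fully open they stand 13 mm farther back than shut.
Start: joints at [-1.272, 0.276, 1.505, -0, 1.361, -0.121], TCP at [234.361, -525.111, 194.028] pointing down, gripper open.
Joint ranges: [-2.89, 2.89], [-0.75, 2.08], [0.22, 2.7], [-1.18, 4.32], [0.11, 2.71], [-2.7, 2.7]. Speed limits (rad/s): [2.57, 2.57, 3.14, 3.14, 3.14, 3.14].

INTERFACE

Orientations are given as a unit quaternion [w, x, y, z].
In Python, from workcell import manip gives the robot as it stands. Calls block until the motion is done:
- manip.move_ptp(position, orientation): joint-space move of the TCP to a pose.
- manip.movel(position, speed=150, ori=None, contact_N=None): straight line of the TCP; ori=None keeps the orientation; speed is the mean speed in mm/s. With contact_N (N) it stops when the force on the tool has changed by that much, and returns True; else False.
- manip.move_joints(angles): joint-space move.
- manip.move_gripper(opening, grip_force=None): finger opening in mm; grip_force is the grip in N (None keeps the last); returns when the fingers have stopped.
- manip.dwell(seconds).
- manip.ik(position, orientation): joint angles nearest the present ones, or None.
- manip.sense(): the state.
- manip.camera(name): name is "scene" or "top" or "wrist"; returns the picture (480x640x3 uint8, red, green, blue); there is no depth.
- manip.get_calibration(name): a dict with "K" (3x3 intrinsics, pixels), "position" and "orientation" of the camera in the world. Camera axes: x right, y up, looking along -z (the intrinsics and any distortion apply to the point x, -y, -z); pixel columns grow to the right and rows downward; lengths in mm; the calibration is good to about 2 mm. A picture is of the moment at which its call begins: read the wrist's pose just before it. get_calibration takes no time and is no camera call; for the wrist camera it gives the pose at the moment of the call.
A pose or a line that the arm cannot do raises manip.MotionError and nothing moves.
- manip.hand_in(): hands the job in, once; it reports no verdict.
The state is a dict: "t": time; "qpos": joint angles; "dq": joint speeds; "joint_efforts": joint torques, N m; "tcp_pos": TCP position; "tcp_rot": TCP orientation; "wrist_force": force on the tool from outside, world axes, zero at the start; "torque": the same for the moment, N m; "grip_width": finger opening in mm.
Only numpy, scipy, OpenCV 4.12 (cv2) and the standard library are available. Lean on these libraries where they do the work, as an engineer would, in place of code of your own. Each camera call takes 0.05 s, during which the arm holds its last target. There are 200 camera calls.

## Working session

There is one attempt and no reset: what is moved stays moved. The work goes in short steps, each a Python script; the robot and the scene stay as the last script left them, time stands still between calls to the robot, and variables do not carry over. Pictures are saved under pics/ and viewed, on a budget of 10 in all, crops included, one or two more only if the job needs it, and the job is handed in when it is done.

```bash
mkdir -p pics; cat > h.py <<'E'
import numpy as np, cv2
from workcell import manip as m
from scipy.spatial.transform import Rotation as R
def save(n,f): cv2.imwrite('pics/'+f,cv2.cvtColor(m.camera(n),cv2.COLOR_RGB2BGR))
def rot(q): return R.from_quat([q[1],q[2],q[3],q[0]])
def px(c,u,v,z):
    K=np.array(c['K']);p=np.array(c['position'],float)
    pt=cv2.undistortPoints(np.array([[[u,v]]],float),K,np.array(c['dist'],float) if 'dist' in c else None)[0,0]
    d=rot(c['orientation']).apply([pt[0],-pt[1],-1]); return p+d*(z-p[2])/d[2]
E
python3 - <<'E'
from h import *
save('top','top1.png'); save('scene','sc1.png')
print(m.get_calibration('top'),m.get_calibration('scene'),m.get_calibration('wrist'),m.sense())
E
```

```text
{'K': array([[559.10077157,   0.        , 323.02284072],
       [  0.        , 559.10077157, 237.76874947],
       [  0.        ,   0.        ,   1.        ]]), 'position': array([ 360.61387304,   45.12821357, 1217.80810335]), 'orientation': array([ 0.71420672,  0.03134696, -0.03634818, -0.69828714])} {'K': array([[463.93425593,   0.        , 328.98708765],
       [  0.        , 463.93425593, 241.58661973],
       [  0.        ,   0.        ,   1.        ]]), 'position': array([ 811.46093302, -241.19086021,  721.01404301]), 'orientation': array([0.87583025, 0.25578693, 0.11868109, 0.3916749 ])} {'K': array([[356.167126  ,   0.        , 321.75793614],
       [  0.        , 356.167126  , 236.27084292],
       [  0.        ,   0.        ,   1.        ]]), 'position': array([ 304.48195795, -493.71645731,  373.06764193]), 'orientation': array([ 0.82916014, -0.12657043,  0.08341284, -0.53806662])} {'t': 0.1, 'qpos': array([-1.27200659e+00,  2.76540739e-01,  1.50599911e+00,  1.70909939e-06,
        1.36070058e+00, -1.20997725e-01]), 'dq': array([ 0.00148607, -0.00175634, -0.0046907 ,  0.00073606,  0.00061322,
       -0.00063868]), 'joint_efforts': array([ 1.49683154e-03, -4.17701411e+01, -2.46403491e+01, -2.81657867e-04,
        5.84423091e-03, -1.19546314e-05]), 'tcp_pos': array([ 234.19135668, -524.57020845,  193.2240957 ]), 'tcp_rot': array([-8.20707045e-04,  9.78052767e-01,  2.08355721e-01, -7.23114475e-05]), 'wrist_force': array([-0.35892737,  0.09993433, -0.13750738]), 'torque': array([-0.01103717,  0.02637365,  0.01383183]), 'grip_width': 85.21512014180439}
```

View pics/top1.png

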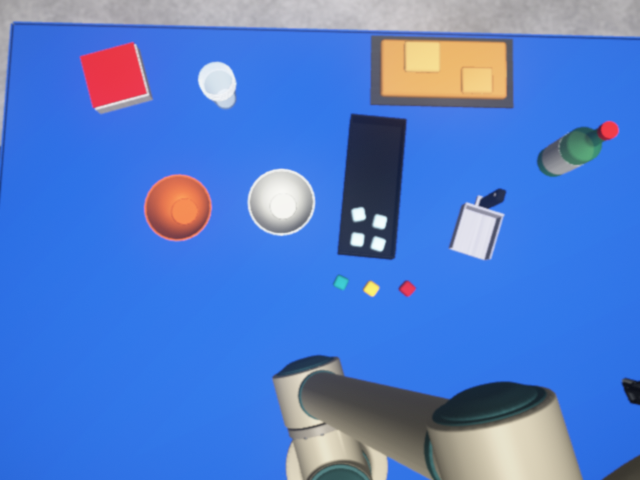

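View pics/sc1.png

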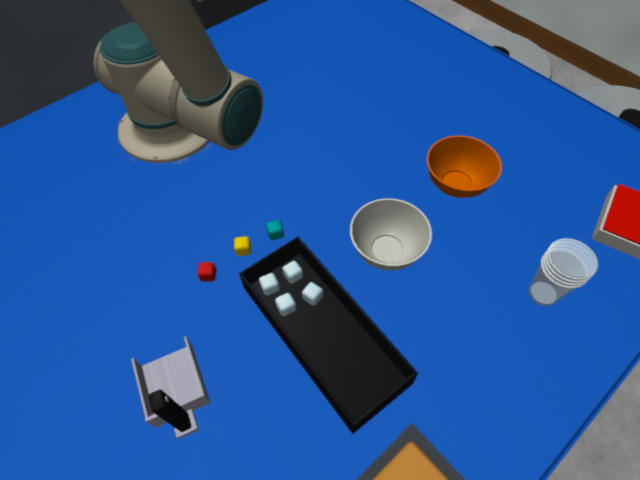

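Top view: orange bowl centre ≈(178,207), white bowl (281,201), tub corners about (351,115),(406,119),(394,259),(339,254), cubes at (358,214),(379,222),(357,240),(378,244), scoop around (477,230) with handle top ≈(498,194). Enlarging tub and scoop next.

```bash
python3 - <<'E'
from h import *
i=cv2.imread('pics/top1.png')[110:265,325:525]
cv2.imwrite('pics/crop1.png',cv2.resize(i,None,fx=3.8,fy=3.8,interpolation=cv2.INTER_CUBIC))
c=m.get_calibration('top')
for n,u,v,z in [('orange rim',178,207,65),('or L',144.5,207,65),('or R',212,207,65),('white',281.5,201.5,65),('teal',341,283,14),('red',407,289,14)]: print(n,px(c,u,v,z).round(1))
E
```

```text
orange rim [528.8 340.9  65. ]
or L [527.1 410.3  65. ]
or R [530.4 270.4  65. ]
white [545.3 126.4  65. ]
teal [379.7  -2.9  14. ]
red [ 370.  -144.8   14. ]
```

View pics/crop1.png

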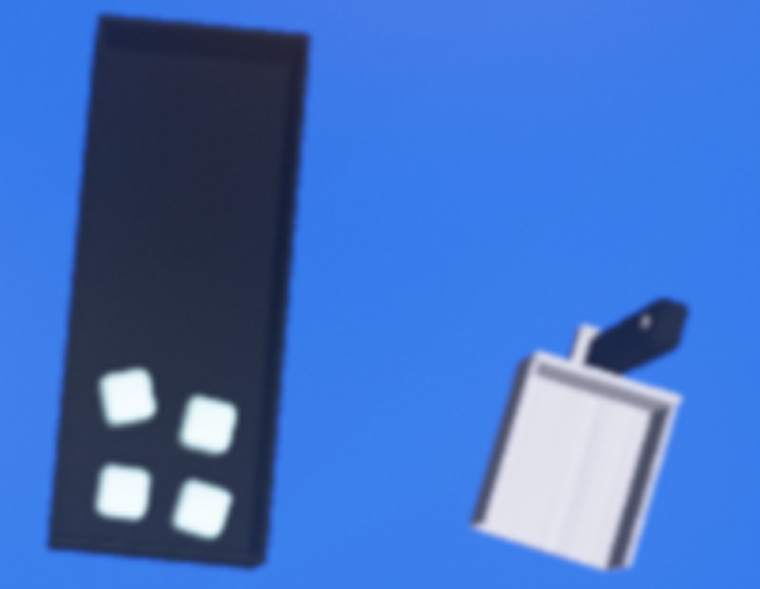

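Crop (×3.8, offset 325,110): tub rim corners (100,14),(309,36),(263,568),(50,548); cubes (128,397),(209,425),(123,492),(203,510); scoop wall-top back corners (537,351),(682,400), handle top ≈(668,323). I'll compute poses and check IK for all waypoints.

```bash
cat >> h.py <<'E'
def sori(yaw,pitch=0):  # scoop rotation; pitch>0 = mouth up
    return R.from_euler('z',yaw)*R.from_euler('y',pitch)
def quat(r): q=r.as_quat(); return np.array([q[3],q[0],q[1],q[2]])
G=np.array([63,0,91.])
def tool(p,yaw,pitch=0,ref=(0,0,0),flip=0):
    """TCP pose so the scoop-frame point ref lies at world p"""
    s=sori(yaw,pitch); t=np.array(p,float)+s.apply(G-np.array(ref,float))
    return t,quat(s*R.from_euler('x',np.pi)*R.from_euler('z',np.pi*flip))
E
python3 - <<'E'
from h import *
c=m.get_calibration('top')
P=lambda u,v,z: px(c,u/3.8+325,v/3.8+110,z)[:2]
T=[P(*q,55) for q in [(100,14),(309,36),(263,568),(50,548)]]
print('tub',np.round(T,1)); ctr=np.mean(T,0)
ax=(T[0]+T[1]-T[2]-T[3]);L=np.linalg.norm(ax)/2;ax/=np.linalg.norm(ax)
print('ctr',ctr.round(1),'yaw',np.arctan2(ax[1],ax[0]),'L',L,'W',np.linalg.norm(T[0]-T[1]),np.linalg.norm(T[2]-T[3]))
nn=np.array([-ax[1],ax[0]]); cy=np.arctan2(ax[1],ax[0])
for q in [(128,397),(209,425),(123,492),(203,510)]:
    d=P(*q,30)-ctr; print('cube tubframe',(d@ax).round(1),(d@nn).round(1))
bl,br=P(537,351,40),P(682,400,40); h=P(668,323,136)
print('back corners',bl,br,np.linalg.norm(bl-br)); e=bl-br; yaw=np.arctan2(-e[0],e[1]); sx=np.array([np.cos(yaw),np.sin(yaw)])
fl,fr=P(476,524,3),P(610,571,3); print('front floor',fl,fr,np.linalg.norm(fl-fr),'yaw',np.arctan2(-(fl-fr)[0],(fl-fr)[1]))
print('yaw',yaw,'handle top',h,'handle from back',(bl+br)/2+13*sx,'from front',(fl+fr)/2+113*sx)
o=np.array([529,341.]); a0=np.arctan2(o[1],o[0])
for fl_ in (0,1):
  print('grip',m.ik(*tool([*(h-63*sx),0],yaw,flip=fl_)))
  for xs in (55,-95):
    for pt in (0,.35):
      print('tub',xs,pt,m.ik(*tool([*(ctr+xs*ax),5+ (0 if pt==0 else 60)],cy,pt,flip=fl_)))
  for yw in (a0,0.3,0,-0.5,-1.0,-1.57):
    dv=np.array([np.cos(yw),np.sin(yw)])
    print('dump',round(yw,2),[m.ik(*tool([*(o+25*dv),90],yw,pt,ref=(-50,0,0),flip=fl_)) is not None for pt in (.35,0,-.4,-.8,-1)])
E
```

```text
tub [[ 740.   -16.4]
 [ 730.2 -134.1]
 [ 430.4 -111.2]
 [ 438.7    5.8]]
ctr [584.8 -63.9] yaw -0.07490611113890813 L 301.3715655559083 W 118.08859191037823 117.31428178954592
cube tubframe -59.9 22.2
cube tubframe -71.3 -24.7
cube tubframe -113.8 20.1
cube tubframe -119.5 -25.6
back corners [ 556.7272934  -265.96352807] [ 530.86466372 -347.33529434] 85.38290203484212
front floor [ 461.57473421 -240.3863931 ] [ 436.28698053 -317.38205195] 81.04197657719925 yaw -0.31733189620305047
yaw -0.3077359660734841 handle top [ 556.96067314 -308.45397254] handle from back [ 556.18526185 -310.58713383] from front [ 556.62231983 -313.11211925]
grip [-6.14990215e-01  4.35641942e-01  1.52222049e+00 -4.44089210e-16
  1.18373022e+00  1.26354208e+00]
tub 55 0 [-2.01658001e-01  5.30180662e-01  1.34089195e+00 -4.44089210e-16
  1.27052004e+00  1.44404444e+00]
tub 55 0.35 [-0.1775952   0.79441127  0.80330701 -0.03705274  1.89197077  1.46259151]
tub -95 0 [-2.35943757e-01  3.20596794e-01  1.69755028e+00 -4.44089210e-16
  1.12344558e+00  1.40975868e+00]
tub -95 0.35 [-0.19898865  0.54674175  1.28854861 -0.0
[... 324 characters left out ...]
 1.52222049e+00 -4.44089210e-16
  1.18373022e+00 -1.87805058e+00]
tub 55 0 [-2.01658001e-01  5.30180662e-01  1.34089195e+00 -4.44089210e-16
  1.27052004e+00 -1.69754822e+00]
tub 55 0.35 [-0.1775952   0.79441127  0.80330701 -0.03705274  1.89197077 -1.67900114]
tub -95 0 [-2.35943757e-01  3.20596794e-01  1.69755028e+00 -4.44089210e-16
  1.12344558e+00 -1.73183397e+00]
tub -95 0.35 [-0.19898865  0.54674175  1.28854861 -0.04259785  1.65374859 -1.69095793]
dump 0.57 [True, True, True, True, True]
dump 0.3 [True, True, True, True, False]
dump 0 [True, True, True, True, False]
dump -0.5 [True, True, True, True, True]
dump -1.0 [True, True, True, True, True]
dump -1.57 [True, True, True, True, True]
```

```bash
python3 - <<'E'
from h import *
p,q=tool([0,0,0],-0.31)
m.move_gripper(85,20)
m.move_ptp([556.7,-310,230],q)
c=m.get_calibration('wrist'); save('wrist','w1.png'); print(c,m.sense()['t'],m.sense()['tcp_pos'])
import pickle; pickle.dump(c,open('w1.pkl','wb'))
E
```

```text
{'K': array([[356.167126  ,   0.        , 321.75793614],
       [  0.        , 356.167126  , 236.27084292],
       [  0.        ,   0.        ,   1.        ]]), 'position': array([ 629.42408923, -334.11386559,  409.66582689]), 'orientation': array([-0.58220024,  0.0896946 , -0.12279463,  0.79869847])} 1.8167 [ 555.97379233 -310.89649554  229.88708406]
```

View pics/w1.png

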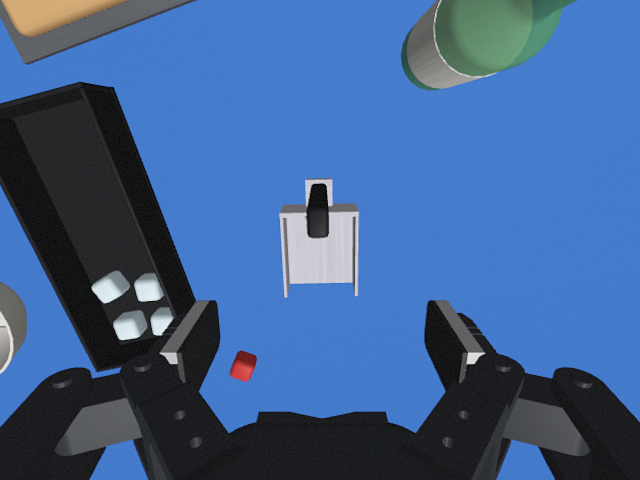

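Wrist view: scoop square in view, handle top face centred about (317.5,222), back-wall corners ≈(281,206)/(358,205), mouth ends (286,296),(356,294); scoop is upright and clear of fingers.

```bash
python3 - <<'E'
from h import *
import pickle; c=pickle.load(open('w1.pkl','rb'))
a,b,f,g=[px(c,*q)[:2] for q in [(281,206,40),(358,205,40),(286,296,40),(356,294,40)]]
print(px(c,317.5,222,136),a,b,np.linalg.norm(a-b),np.arctan2((b-a)[0],-(b-a)[1])+0, 'handle est',(a+b)/2+13*np.array([np.cos(-.31),-np.sin(.31)]),'side yaw',np.arctan2(*(a-f)[::-1]),np.arctan2(*(b-g)[::-1]), 'len',np.linalg.norm(a-f))
E
```

```text
[ 559.65570554 -308.21626361  136.        ] [ 563.71698706 -267.73792546] [ 539.7799801  -345.72845056] 81.58126198228494 -0.29779508126177173 handle est [ 564.12881999 -310.69895029] side yaw -0.2909799940760912 -0.30242261927570635 len 105.60935889541874
```

```bash
cat >> h.py <<'E'
CT=np.array([584.8,-63.9]);TY=-0.075
def tub(x,y,z): return [*(CT+x*np.array([np.cos(TY),np.sin(TY)])+y*np.array([-np.sin(TY),np.cos(TY)])),z]
def st(*a):
    s=m.sense(); print(*a,round(s['t'],2),s['tcp_pos'].round(1),s['wrist_force'].round(1),s['torque'].round(2),round(s['grip_width'],1))
E
python3 - <<'E'
from h import *
_,q=tool([0,0,0],-0.30)
m.movel([559,-309.5,150],ori=q,speed=150)
print(m.movel([559,-309.5,91],speed=120,contact_N=8)); st('down')
m.move_gripper(10,100); st('grip')
m.movel([559,-309.5,230]); st('lift')
t,q=tool(tub(52,-2,140),TY); m.move_ptp(t,q); st('over tub')
t,q=tool(tub(52,-2,25),TY); m.movel(t,speed=120); st('in')
save('wrist','w2.png')
E
```

```text
False
down 3.14 [ 559.6 -310.    91.9] [ 0.8  0.3 -0.3] [-0.02 -0.02 -0.02] 85.2
grip 3.78 [ 559.5 -309.4   91.6] [1.9 0.5 3.4] [ 0.22 -0.06  0.03] 14.6
lift 4.86 [ 558.3 -309.1  228.5] [ 0.8  0.4 -3.5] [ 0.01 -0.08 -0.06] 14.3
over tub 5.92 [698.7 -76.1 230.7] [-0.7 -0.9 -2.7] [-0.01 -0.01  0.06] 14.7
in 7.03 [700.1 -74.8 117. ] [-0.9 -0.1 -2.3] [-0.05 -0.07 -0.04] 14.7
```

View pics/w2.png

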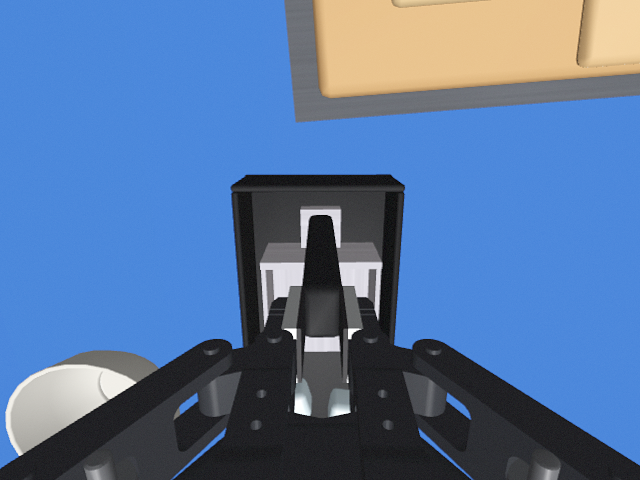

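Wrist view: scoop in the tub's free half, parallel and centred (scoop 261–381, tub inside ≈ 253–388), foot clear of the +x wall. Lower to floor and push.

```bash
python3 - <<'E'
from h import *
t,q=tool(tub(52,-2,-1),TY)
print(m.movel(t,speed=40,contact_N=4,ori=q)); st('floor')
z=m.sense()['tcp_pos'][2]-91
print('floor z',z)
# push with light float
z=max(4.5,min(z,7))
t,q=tool(tub(-50,-2,z),TY); print(m.movel(t,speed=70,contact_N=25)); st('push1')
t,q=tool(tub(-97,-2,z),TY); print(m.movel(t,speed=40,contact_N=18)); st('push2')
save('top','t2.png')
i=cv2.imread('pics/t2.png')[100:280,300:460]; cv2.imwrite('pics/t2c.png',cv2.resize(i,None,fx=3.3,fy=3.3,interpolation=cv2.INTER_CUBIC))
save('scene','s2.png')
a=cv2.resize(cv2.imread('pics/s2.png')[200:440,210:430],None,fx=2.475,fy=2.475,interpolation=cv2.INTER_CUBIC); b=cv2.resize(cv2.imread('pics/t2.png')[105:275,330:405],None,fx=3.5,fy=3.494,interpolation=cv2.INTER_CUBIC)
cv2.imwrite('pics/c2.png',np.hstack([a[:594],b[:594]])); print(a.shape,b.shape)
E
```

```text
True
floor 7.58 [699.8 -74.   96.5] [1.  1.7 2.8] [-0.   -0.06 -0.05] 14.2
floor z 5.529344738757743
False
push1 9.18 [597.4 -66.8  96.4] [2.8 1.2 4.4] [ 0.04 -0.49  0.11] 14.7
False
push2 10.51 [555.6 -64.3  98.4] [10.5  0.9  6.1] [-0.21 -1.81 -0.02] 14.2
(594, 544, 3) (594, 262, 3)
```

View pics/c2.png

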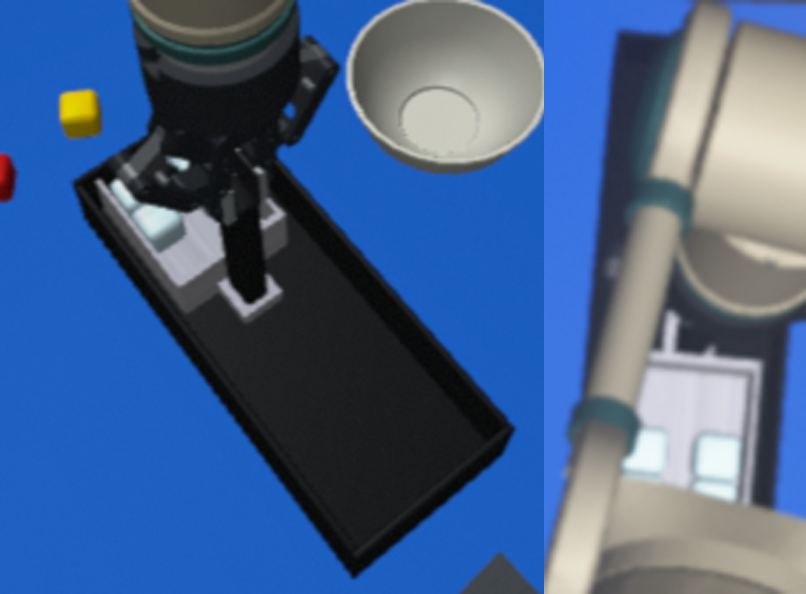

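Both pictures: lip is at the tub's -x end and cubes (at least three visible, e.g. at (155,225),(645,450),(718,455) in the collage) lie inside the scoop. Tilt mouth up about the heel and lift.

```bash
python3 - <<'E'
from h import *
for k,pt in enumerate((.1,.2,.3,.4)):
    t,q=tool(tub(-14+k*1,-2,7+k),TY,pt,ref=(80,0,0)); m.movel(t,speed=50,ori=q); st('tilt',pt)
t,q=tool(tub(-8,-2,50),TY,.42,ref=(80,0,0)); m.movel(t,speed=60,ori=q); st()
t,q=tool(tub(-5,-2,135),TY,.42,ref=(80,0,0)); m.movel(t,speed=120,ori=q); m.dwell(.3); st('up')
save('scene','s3.png')
a=cv2.imread('pics/s3.png')[60:420,160:560]; cv2.imwrite('pics/c3.png',cv2.resize(a,None,fx=1.6,fy=1.6,interpolation=cv2.INTER_CUBIC))
E
```

```text
tilt 0.1 11.01 [562.1 -64.3  98. ] [ 2.9  0.5 -0. ] [-0.16 -1.07 -0.02] 14.6
tilt 0.2 11.37 [571.1 -64.8  99.6] [ 1.  1. -2.] [-0.09 -0.6   0.03] 14.5
tilt 0.3 11.72 [581.4 -65.5 100.5] [-0.4 -0.7 -3.7] [-0.06 -0.45 -0.04] 14.5
tilt 0.4 12.07 [592.1 -66.4 100.3] [-1.3 -0.1 -3.8] [-0.02 -0.6   0.02] 14.5
12.89 [598.  -66.9 139.7] [-0.4  0.3 -2.9] [-0.02 -0.67 -0.06] 14.4
up 14.05 [601.  -67.1 224.4] [-0.8 -0.2 -2.3] [ 0.02 -0.64 -0.02] 14.3
```

View pics/c3.png

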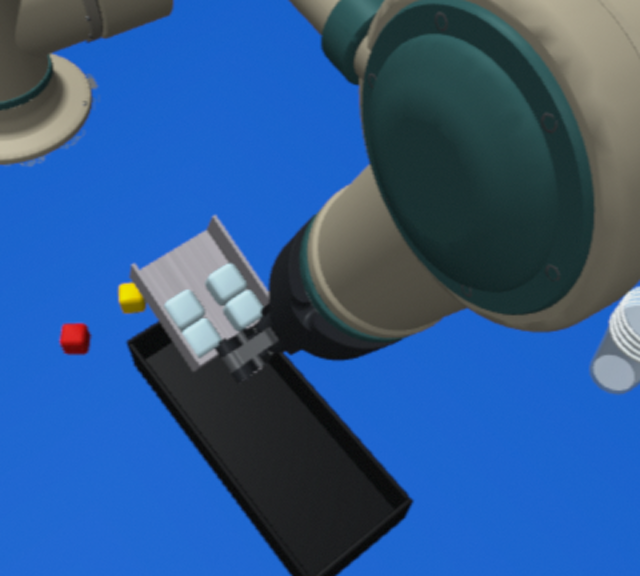

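All four cubes sit in the scoop against the back wall, tub is empty. Carry to the orange bowl.

```bash
cat >> h.py <<'E'
BW=np.array([529,341.]);BY=0.573;BD=np.array([np.cos(BY),np.sin(BY)])
def lip(off,z,pt): return tool([*(BW+off*BD),z],BY,pt,ref=(-50,0,0))
E
python3 - <<'E'
from h import *
t,q=lip(28,165,.42); m.movel(t,speed=130,ori=q); st('over')
t,q=lip(28,98,.40); m.movel(t,speed=80,ori=q); st('low')
save('wrist','w4.png'); save('scene','s4.png')
a=cv2.imread('pics/s4.png')[60:420,260:640]; b=cv2.resize(cv2.imread('pics/w4.png'),(400,300))
a=cv2.resize(a,(400,379)); cv2.imwrite('pics/c4.png',np.hstack([a,np.vstack([b,np.zeros((79,400,3),np.uint8)])]))
E
```

```text
Traceback (most recent call last):
workcell.MotionError: the arm cannot follow that straight line within its joint ranges
```

```bash
python3 - <<'E'
from h import *
print(m.sense()['qpos'].round(2))
for yw in (.57,.35,.8):
  for pt in (.42,.3,.25):
    for z in (165,130,98):
      d=np.array([np.cos(yw),np.sin(yw)]); j=m.ik(*tool([*(BW+25*d),z],yw,pt,ref=(-50,0,0))); print(yw,pt,z,None if j is None else j.round(2))
E
```

```text
[-0.19  0.58  1.01 -0.05  1.96  1.44]
0.57 0.42 165 None
0.57 0.42 130 [ 0.5   1.02  0.25 -0.04  2.29  1.48]
0.57 0.42 98 [ 0.5   1.    0.36 -0.04  2.2   1.49]
0.57 0.3 165 [ 0.5   0.88  0.4  -0.03  2.16  1.48]
0.57 0.3 130 [ 0.5   0.87  0.5  -0.03  2.07  1.49]
0.57 0.3 98 [ 0.5   0.87  0.58 -0.02  1.99  1.49]
0.57 0.25 165 [ 0.49  0.82  0.5  -0.02  2.08  1.49]
0.57 0.25 130 [ 0.49  0.81  0.59 -0.02  1.99  1.49]
0.57 0.25 98 [ 0.49  0.81  0.66 -0.02  1.91  1.49]
0.35 0.42 165 None
0.35 0.42 130 [0.42 1.   0.3  0.04 2.26 1.66]
0.35 0.42 98 [0.42 0.99 0.4  0.04 2.18 1.66]
0.35 0.3 165 [0.43 0.86 0.43 0.03 2.15 1.66]
0.35 0.3 130 [0.43 0.86 0.53 0.03 2.05 1.66]
0.35 0.3 98 [0.43 0.86 0.61 0.02 1.98 1.65]
0.35 0.25 165 [0.43 0.81 0.52 0.02 2.06 1.66]
0.35 0.25 130 [0.43 0.8  0.61 0.02 1.98 1.66]
0.35 0.25 98 [0.43 0.81 0.68 0.02 1.9  1.65]
0.8 0.42 165 None
0.8 0.42 130 [ 0.58  1.    0.3  -0.12  2.25  1.29]
0.8 0.42 98 [ 0.58  0.99  0.4  -0.11  2.16  1.31]
0.8 0.3 165 [ 0.57  0.86  0.43 -0.08  2.14  1.3 ]
0.8 0.3 130 [ 0.57  0.86  0.53 -0.08  2.05  1.31]
0.8 0.3 98 [ 0.57  0.85  0.61 -0.07  1.97  1.32]
0.8 0.25 165 [ 0.56  0.81  0.52 -0.07  2.06  1.31]
0.8 0.25 130 [ 0.56  0.8   0.61 -0.06  1.97  1.31]
0.8 0.25 98 [ 0.56  0.8   0.68 -0.06  1.89  1.32]
```

```bash
python3 - <<'E'
from h import *
t,q=lip(26,165,.30); m.movel(t,speed=130,ori=q); st('over')
t,q=lip(26,98,.28); m.movel(t,speed=80,ori=q); st('low')
save('wrist','w4.png'); save('scene','s4.png')
a=cv2.imread('pics/s4.png')[60:420,260:640]; b=cv2.resize(cv2.imread('pics/w4.png'),(400,300))
a=cv2.resize(a,(400,379)); cv2.imwrite('pics/c4.png',np.hstack([a,np.vstack([b,np.zeros((79,400,3),np.uint8)])]))
E
```

```text
over 18.09 [664.3 427.8 218.7] [-0.7 -0.4 -2.6] [ 0.29 -0.44 -0.04] 14.3
low 19.04 [663.5 427.8 154.9] [-0.1  0.5 -3.4] [ 0.27 -0.43  0.11] 14.3
```

View pics/c4.png

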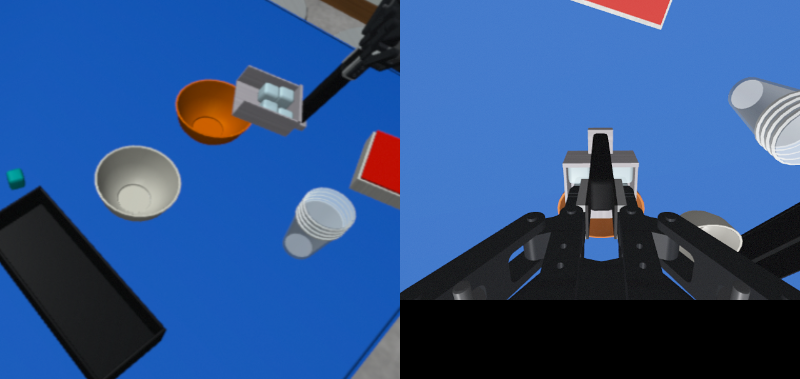

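Scoop with all four cubes; lip above the orange bowl at about (235,105), centred laterally on it in the wrist view. Pour slowly.

```bash
python3 - <<'E'
from h import *
for pt,z,sp in ((.0,92,70),(-.2,84,40),(-.3,80,30),(-.45,80,40),(-.7,82,60),(-.85,84,60)):
    t,q=lip(26,z,pt); m.movel(t,speed=sp,ori=q)
st('tipped'); m.dwell(.5); save('scene','s5.png')
a=cv2.imread('pics/s5.png')[60:260,360:640]; cv2.imwrite('pics/c5.png',cv2.resize(a,None,fx=2.5,fy=2.5,interpolation=cv2.INTER_CUBIC))
E
```

```text
tipped 23.28 [557.1 358.8 229.7] [-0.1  0.7 -1.6] [-0.4   0.62  0.02] 14.6
```

View pics/c5.png

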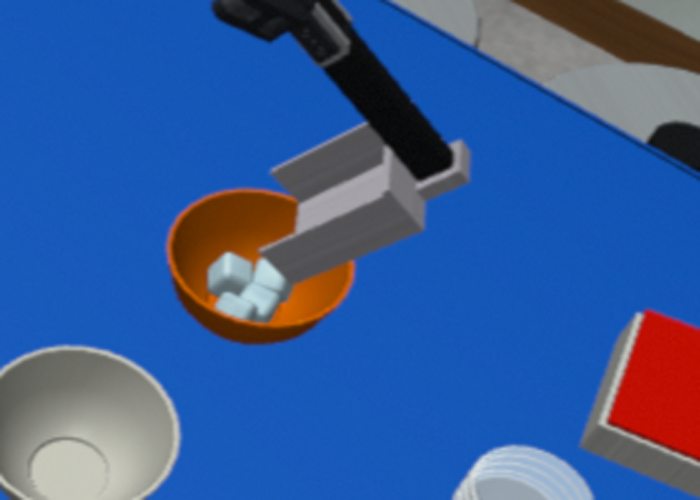

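All four cubes are in the orange bowl (around (250,290) in the crop), scoop empty. Withdraw upward, return the scoop to its free original spot.

```bash
python3 - <<'E'
from h import *
t,q=lip(26,170,-.8); m.movel(t,speed=120,ori=q)
t,q=lip(26,175,0); m.movel(t,speed=120,ori=q)
_,q=tool([0,0,0],-0.30)
m.move_ptp([559,-309.5,240],q); st('over')
m.movel([559,-309.5,105],speed=120)
print(m.movel([559,-309.5,86],speed=25,contact_N=5)); st('touch')
z=m.sense()['tcp_pos'][2]
m.dwell(.2); m.move_gripper(60); st('open'); m.dwell(.2)
m.movel([559,-309.5,200],speed=100)
m.move_ptp([420,-420,260],q)
m.dwell(.3); st('clear')
save('scene','s6.png'); save('top','t6.png')
a=cv2.imread('pics/s6.png'); b=cv2.imread('pics/t6.png')
cv2.imwrite('pics/c6.png',np.vstack([cv2.resize(a[100:460,90:530],(660,540))[:540],])); 
x=cv2.resize(a[280:460,90:290],(400,360)); y=cv2.resize(b[150:290,420:560],(360,360)); w=cv2.resize(b[150:270,130:260],(390,360))[:, :]
cv2.imwrite('pics/c6.png',np.vstack([np.hstack([x,y]),np.hstack([cv2.resize(w,(260,240)),cv2.resize(a[120:240,340:540],(400,240)),np.zeros((240,100,3),np.uint8)])]))
E
```

```text
over 28.48 [ 559.7 -308.7  240. ] [-0.1  0.7 -2.9] [ 0.04 -0.01 -0.06] 14.5
True
touch 30.31 [ 559.5 -309.1   91.5] [1.3 0.4 3.3] [ 0.05 -0.11 -0.08] 14.1
open 31.01 [ 558.2 -308.8   90.2] [ 0.6 -0.1 -0.2] [0.02 0.01 0.  ] 60.4
clear 33.52 [ 420.9 -419.1  259.4] [-0.1  0.6  0.1] [ 0.01 -0.04 -0.04] 59.8
```

View pics/c6.png

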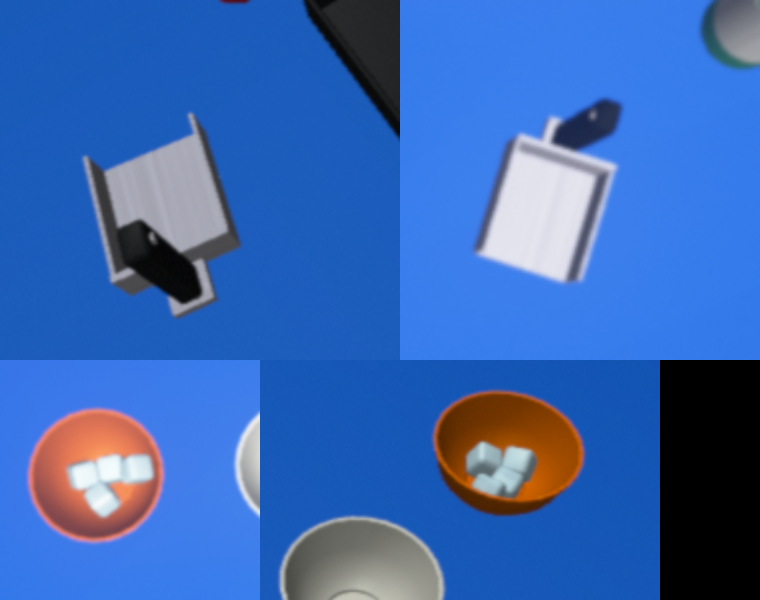

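The pictures show the scoop standing flat on the cloth, released and clear of the tub. All four cubes are in the orange bowl, and the gripper is clear.

```bash
python3 -c "
from h import *
print(m.hand_in()); st()"
```

```text
the job is handed in; nothing more can be done
None
the job is handed in; nothing more can be done
```

The job is done and handed in. I took the scoop by its handle, pushed it along the tub floor and lifted out all four ice cubes. I then poured them into the orange bowl and put the scoop back where it started on the blue cloth, released.

The last pictures, taken at about 33.5 s, showed:
- **Ice:** all four cubes in the orange bowl.
- **Scoop:** flat on its base, outside the tub.
- **Gripper:** open and touching nothing.

The largest wrist force I read was about 12 N, when the scoop reached the tub's end wall. One planned carrying move was refused as out of reach before anything moved, so I carried the scoop at a smaller tilt instead. No check failed, but the hand-in gave no verdict.

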